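# Stack two reagent cartons on the sloping bench rack

### The arm

A 6-joint arm with a two-finger parallel gripper is mounted at the origin on the work surface. World frame = base frame: x ahead of the robot, y to its left, z up, the work surface at z = 0. Lengths are in m, angles in rad, forces in N, time in s.
With the tool pointing down it reaches from about 0.275 to 0.725 m from the base axis. Payload 15.9 kg.
Tool frame: the origin (TCP) lies midway between the tips of the shut fingers; the grasp point (between the pads) lies 19 mm behind it; y points along the fingers, z is the direction in which the jaws open and shut, and the axes are right-handed (so a half turn about y gives the same grasp; the last joint's range is limited). The gripper opens to 85 mm and grips with 20 to 120 N. Pads are 22 mm wide; open, the fingers measure 114 mm over their backs; the gripper's body (76 mm by 85 mm) begins 54 mm behind the grasp point. The pads swing forward as they close: fully open they stand 13 mm farther back than shut.
Start: joints at [-1.202, 0.213, -0.034, 1.323, 0, 1.571], TCP at [0.18, -0.466, 0.231] pointing down, gripper open.
Joint ranges: [-2.98, 2.98], [-0.74, 1.72], [-1.14, 1.35], [-2.1, 2.04], [-1.57, 1.44], [-3.14, 3.14]. Speed limits (rad/s): [1.89, 1.89, 2.39, 2.57, 3.14, 3.14].

### API

Orientations are given as a unit quaternion [w, x, y, z].
In Python, from workcell import env gives the robot as it stands.
- The arm moves only by the shell command python3 -m handwheel 'ROWS'. ROWS is JSON, a list of rows, each an object with "angular": the turn, a rotation vector about the world's x, y, z each as a share of pi rad, from -1 to 1, a list of three; "offset": the shift along the world's x, y, z each as a share of 0.25 m, from -1 to 1, a list of three; "gripper": the opening in per cent of the stroke, from 0 (shut) to 100 (fully open). A call has 1 to 20 rows; each row shifts and turns the commanded pose from where the row before left it; what a row does not reach is not made up. A row lasts 1/10 s, in which the tool goes at most 50 mm and 8.59 degrees, less where a joint would pass 70% of its speed; a pose out of reach is approached as far as the arm can. A call with a number of a shift or a turn outside -1 to 1 is refused whole. A call with a gripper value outside its range is refused whole. The fingers move at their own pace and stop on an object; the grip force is fixed at half the most. Time passes only in rows, so rows that do not move let the fingers close. It gives the time, the measured TCP pose, the force and the opening at its end, in the units of the state.
- env.state(): the state, without advancing time (a new reading comes with each control period).
- env.get_image(name): name is "side" or "top" or "wrist"; returns the picture (400x640x3 uint8, red, green, blue); there is no depth.
- env.camera_params(name): a dict with "camera_matrix" (3x3 intrinsics, pixels), "dist" ([k1, k2, p1, p2, k3] as OpenCV has them; the pictures are not rectified), "rvec" (rotation vector, rad) and "tvec" (3), from world to camera coordinates, as OpenCV has them; the wrist camera has in their place "hand_eye" (4x4, takes a point from camera to tool coordinates, whose origin is the TCP and whose axes are the tool frame's). Camera axes: x right, y down, z forward; pixel columns grow to the right and rows downward; lengths in m; the calibration is good to about 2 mm. A picture is of the moment at which its call begins: read the wrist's pose just before it. camera_params takes no time and is no camera call.
- env.job_done(): hands the job in, once; it reports no verdict.
The state is a dict: "time_s": time; "joint_positions": joint angles; "qvel": joint speeds; "joint_efforts": joint torques, N m; "tool_pos": TCP position; "tcp_rot": TCP orientation; "contact_force": force on the tool from outside, world axes, zero at the start; "moment": the same for the moment, N m; "grip_width": finger opening in m.
Only numpy, scipy, OpenCV 4.12 (cv2) and the standard library are available. Lean on these libraries where they do the work, as an engineer would, in place of code of your own. Each camera call takes 0.05 s, during which the arm holds its last target. There are 200 camera calls.

### The job

Put the two flat reagent cartons away on the sloping metal rack: lay the larger one flat on the slope and the smaller one flat on top of it, both in the middle of the rack's width, long side running down the slope, with one short end up against the backstop at the low end. Leave the tall upright carton where it stands, and let go of everything.

Things in the scene. Friction and masses are not known exactly. Their poses are not given: they have to be found in the camera images.
- ramp: Sloping plate, 150 x 130 mm, of a fixed bare metal rack: inclined 15 degrees, sides open, with a backstop square to it (70 mm high, full width) at its low end, which lies to the left (+y); it rises to the right. Origin: mid-width on the plate at the foot of the backstop's face, 30 mm above the bench; x up the slope, y across, z the plate's upward normal. Cartons do not slide on it by themselves.
- carton_large: The larger flat carton, white board with a lime band: 110 mm (x) by 64 mm (y) by 45 mm high (z), 0.2 to 0.45 kg, loose, lying flat on the bench. Origin: centre of its underside; either end may go against the backstop.
- carton_small: The smaller flat carton, of the same white board and lime band: 90 mm (x) by 50 mm (y) by 35 mm high (z), 0.12 to 0.26 kg, loose, lying flat on the bench. Origin: centre of its underside; either end may go against the backstop.
- carton_tall: A tall carton of the same board and band, standing upright, to be left alone: 70 mm (x) by 56 mm (y) by 120 mm high (z), loose. Origin: centre of its underside.
There are look-alikes about, which are no part of the job. What is shaped like the carton_large but red or turquoise is not meant. What is shaped like the carton_small but purple is not meant.

How it is judged:
On the way:
1. the larger carton lies on the slope against the backstop (x of carton_large in the frame of ramp between 0.047 and 0.07 m and y of carton_large in the frame of ramp between -0.02 and 0.02 m and z of carton_large in the frame of ramp between -0.008 and 0.008 m and angle between the x axis of carton_large and the x axis of ramp, either way round below 0.2 rad and angle between the z axis of carton_large and the z axis of ramp, either way round below 0.12 rad and linear speed of carton_large below 0.02 m/s), for 0.2 s.
At the end, for the whole second after the job is handed in: Larger carton flat on the slope, smaller flat on it (7 deg, 8 mm in height); each with a short end within 15 mm of the backstop, long side within 11 deg of the slope, within 20 mm of mid-width, at rest; tall carton upright (8 deg), within 30 mm of its start (all of step 1 and x of carton_small in the frame of ramp between 0.037 and 0.06 m and y of carton_small in the frame of ramp between -0.02 and 0.02 m and z of carton_small in the frame of ramp between 0.037 and 0.053 m and angle between the x axis of carton_small and the x axis of ramp, either way round below 0.2 rad and angle between the z axis of carton_small and the z axis of ramp, either way round below 0.12 rad and linear speed of carton_small below 0.02 m/s and distance of carton_tall from where it was at the start of the episode below 0.03 m and angle between carton_tall's own z axis and vertical below 0.15 rad); the robot touches nothing.
It fails at once if the tall carton is pushed or tipped more than 30 mm or about 17 degrees (distance of carton_tall from where it was at the start of the episode above 0.03 m or angle between carton_tall's own z axis and vertical above 0.3 rad).
It also fails if it takes over 54 s, if anything falls off the work surface, if the arm or the gripper's body presses on something with over 40 N, if the wrist force passes 120 N, or if a joint passes its speed limit or range.

## Working session

There is one attempt and no reset: what is moved stays moved. The work goes in short steps, Python scripts to look and compute and a shell command to move; the robot and the scene stay as the last step left them, time stands still between calls to the robot, and variables do not carry over. Pictures are saved under pics/ and viewed, about 8 in all and at most 12, crops included, and the job is handed in when it is done.

```bash
mkdir -p pics
python3 - <<'E'
from workcell import env
import cv2
for n in("top","side"):
    cv2.imwrite(f"pics/{n}0.png",env.get_image(n)[:,:,::-1]); print(n,env.camera_params(n))
print(env.camera_params("wrist")); print(env.state())
E
```

```text
top {'camera_matrix': array([[366.08502455,   0.        , 323.37106411],
       [  0.        , 366.08502455, 197.08596721],
       [  0.        ,   0.        ,   1.        ]]), 'dist': array([-0.05739856,  0.        ,  0.        ,  0.        ,  0.        ]), 'rvec': array([ 2.16395373, -2.18692542,  0.04249786]), 'tvec': array([-0.01170741,  0.47821737,  0.97131901])}
side {'camera_matrix': array([[394.14008545,   0.        , 315.10205461],
       [  0.        , 394.14008545, 195.64908639],
       [  0.        ,   0.        ,   1.        ]]), 'dist': array([-0.07840024,  0.        ,  0.        ,  0.        ,  0.        ]), 'rvec': array([ 0.27934606, -2.86221685,  1.06730788]), 'tvec': array([0.49041129, 0.13999992, 1.06229884])}
{'camera_matrix': array([[275.54276242,   0.        , 317.31149307],
       [  0.        , 275.54276242, 203.51614611],
       [  0.        ,   0.        ,   1.        ]]), 'dist': array([-0.02274475,  0.        ,  0.        ,  0.        ,  0.        ]), 'hand_eye': array([[ 1.10286527e-03,  9.58383115e-01,  2.85483079e-01,
        -7.29067284e-02],
       [
[... 228 characters left out ...]
  1.00000000e+00]])}
{'time_s': 0.1, 'joint_positions': array([-1.20198471e+00,  2.13318771e-01, -3.49422431e-02,  1.32349803e+00,
       -3.80141222e-06,  1.57076606e+00]), 'qvel': array([-0.0006822 ,  0.00011224,  0.00184393, -0.00030209,  0.00069433,
        0.00067582]), 'joint_efforts': array([ 5.72758363e-04, -6.87241530e+01,  4.87810206e+01,  1.20377078e-02,
        1.10062874e-04, -1.26617965e-05]), 'tool_pos': array([ 0.1801504 , -0.46611451,  0.23088121]), 'tcp_rot': array([ 0.12960361, -0.12973107,  0.69545037, -0.69478165]), 'contact_force': array([-0.25581357,  0.26656328, -0.61797873]), 'moment': array([-0.01061554,  0.00853824,  0.04572454]), 'grip_width': 0.08548233784930302}
```

View pics/top0.png

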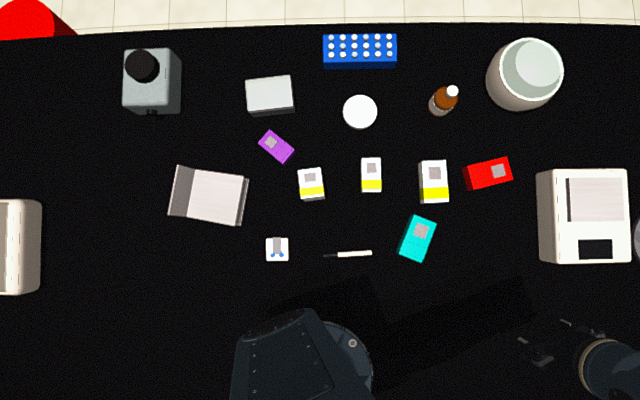

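View pics/side0.png

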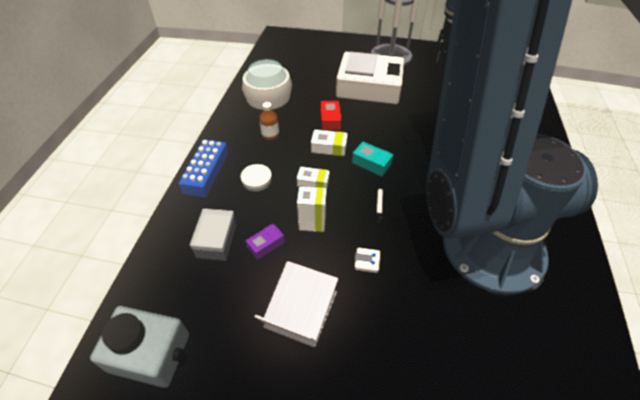

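Top view: tall carton (311,184), small (371,175), large (434,181), ramp around (208,195) with its backstop at the left. The side view confirms which is which: the tall one stands nearest the ramp. Next I measure with an enlarged crop.

```bash
cat > h.py <<'E'
from workcell import env
import cv2, numpy as np
def cam(n):
    p=env.camera_params(n); K,d=p["camera_matrix"],p["dist"]
    if n=="wrist":
        from scipy.spatial.transform import Rotation as R
        s=env.state(); T=np.eye(4); q=s["tcp_rot"]; T[:3,:3]=R.from_quat([*q[1:],q[0]]).as_matrix(); T[:3,3]=s["tool_pos"]
        C=np.linalg.inv(T@p["hand_eye"]); return K,d,C[:3,:3],C[:3,3]
    return K,d,cv2.Rodrigues(p["rvec"])[0],p["tvec"]
def onplane(c,uv,z):
    K,d,R,t=c; u=cv2.undistortPoints(np.array(uv,float).reshape(-1,1,2),K,d)[:,0]
    r=np.c_[u,np.ones(len(u))]@R; o=-R.T@t
    z=np.broadcast_to(z,len(u))
    return o+r*((z-o[2])/r[:,2])[:,None]
def proj(c,P):
    K,d,R,t=c; return cv2.projectPoints(np.array(P,float),cv2.Rodrigues(R)[0],t,K,d)[0][:,0]
E
python3 - <<'E'
from h import *
im=cv2.imread("pics/top0.png"); c=cam("top"); print("cam",-c[2].T@c[3])
m=(im.max(2)>110).astype(np.uint8)
m=cv2.morphologyEx(m,cv2.MORPH_CLOSE,np.ones((5,5)))
n,l,st,ce=cv2.connectedComponentsWithStats(m)
for nm,x,y,h in(("tall",311,184,.12),("small",371,170,.035),("large",434,181,.045)):
    k=l[y-8:y+8,x-3:x+3].max(); ys,xs=np.where(l==k)
    P=onplane(c,np.c_[xs,ys],h)[:,:2]*1000
    print(nm,len(xs),cv2.minAreaRect(P.astype(np.float32)))
cv2.imwrite("pics/crop1.png",cv2.resize(im[150:240,155:265],None,fx=7,fy=6.6,interpolation=cv2.INTER_CUBIC)[:,:770])
E
```

```text
cam [ 0.41355733 -0.04228561  0.99973586]
tall 755 ((504.57318115234375, 11.638481140136719), (76.28276062011719, 59.05590057373047), 6.544565200805664)
small 703 ((535.4702758789062, -143.90432739257812), (52.823455810546875, 93.31736755371094), 89.03479766845703)
large 1159 ((515.2294921875, -306.2401428222656), (112.71205139160156, 73.27153015136719), 2.2578232288360596)
```

View pics/crop1.png

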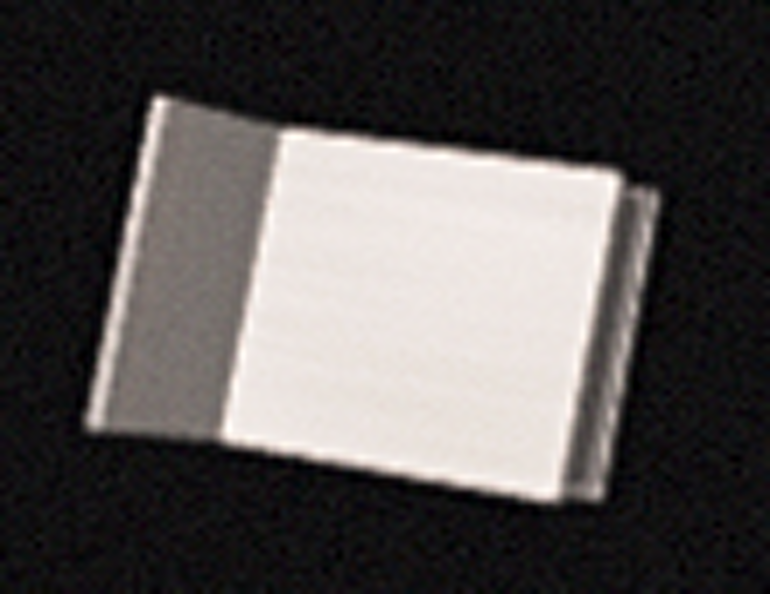

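Crop (plate corners in crop pixels): foot at (280,128) and (222,442), high end at (620,172) and (562,500).

Run:
```python
from h import *
from scipy.spatial.transform import Rotation as R
c=cam("top")
q=np.array([[280,128],[222,442],[620,172],[562,500]],float); uv=np.c_[155+(q[:,0]+.5)/7-.5,150+(q[:,1]+.5)/6.6-.5]
h=.03+.15*np.sin(np.radians(15))
P=onplane(c,uv,[.03,.03,h,h]);print(P.round(4))
print([np.linalg.norm(P[a]-P[b]).round(4) for a,b in((0,1),(2,3),(0,2),(1,3))])
O=(P[0]+P[1])/2; d=(P[2]+P[3]-P[0]-P[1])[:2]; w=(P[1]-P[0])[:2]
print("O",O,"slope dir deg",np.degrees(np.arctan2(d[1],d[0])),"from width",np.degrees(np.arctan2(w[1],w[0]))+90)
s=env.state();q=s["tcp_rot"];print(R.from_quat([*q[1:],q[0]]).as_matrix().round(3))
# red/teal gap to large
im=cv2.imread("pics/top0.png");hsv=cv2.cvtColor(im,cv2.COLOR_BGR2HSV)
for nm,lo,hi in(("red",0,8),("teal",82,100)):
    m=(hsv[...,0]>=lo)&(hsv[...,0]<=hi)&(hsv[...,1]>150)&(hsv[...,2]>100); ys,xs=np.where(m);k=(xs>380)&(xs<530)&(ys>130)&(ys<280)
    p=onplane(c,np.c_[xs,ys][k],.045); print(nm,p.min(0),p.max(0))
```

```text
[[0.5576 0.3319 0.03  ]
 [0.4288 0.353  0.03  ]
 [0.5324 0.1885 0.0688]
 [0.4046 0.2094 0.0688]]
[np.float64(0.1305), np.float64(0.1295), np.float64(0.1507), np.float64(0.1507)]
O [0.4931895  0.34246327 0.03      ] slope dir deg -99.7512601062364 from width 260.70924370312275
[[-0.933 -0.     0.361]
 [-0.361  0.001 -0.933]
 [ 0.    -1.    -0.001]]
red [ 0.49279002 -0.51445052  0.045     ] [ 0.5793142  -0.38454927  0.045     ]
teal [ 0.30531701 -0.30936113  0.045     ] [ 0.42938572 -0.2115759   0.045     ]
```

Sizes check out (130 × 150.7 mm). Ramp origin is about (0.493, 0.342, 0.030), slope direction about -99.5°. Moving above the large carton.

```bash
python3 -m handwheel '[{"angular":[0,0,-0.0131],"offset":[0.1675,0.0775,-0.04],"gripper":100},{"angular":[0,0,-0.0131],"offset":[0.1675,0.0775,-0.04],"gripper":100},{"angular":[0,0,-0.0131],"offset":[0.1675,0.0775,-0.04],"gripper":100},{"angular":[0,0,-0.0131],"offset":[0.1675,0.0775,-0.04],"gripper":100},{"angular":[0,0,-0.0131],"offset":[0.1675,0.0775,-0.04],"gripper":100},{"angular":[0,0,-0.0131],"offset":[0.1675,0.0775,-0.04],"gripper":100},{"angular":[0,0,-0.0131],"offset":[0.1675,0.0775,-0.04],"gripper":100},{"angular":[0,0,-0.0131],"offset":[0.1675,0.0775,-0.04],"gripper":100},{"angular":[0,0,0],"offset":[0,0,0],"gripper":100},{"angular":[0,0,0],"offset":[0,0,0],"gripper":100}]'
python3 - <<'E'
from h import *
s=env.state();c=cam("wrist");im=env.get_image("wrist")[:,:,::-1].copy()
print(s["tool_pos"],s["tcp_rot"],s["joint_positions"].round(2))
np.savez("w1.npz",K=c[0],d=c[1],R=c[2],t=c[3]);cv2.imwrite("w1.png",im)
m=cv2.morphologyEx((im.min(2)>95).astype(np.uint8),cv2.MORPH_CLOSE,np.ones((9,9)))
v=im.copy()
P=[[x,y,z] for x in(.46,.57) for y in(-.279,-.343) for z in (.045,0)]
for p in proj(c,P): cv2.circle(v,tuple(int(a) for a in p),3,(0,0,255),1)
cv2.imwrite("pics/w1.png",v)
E
```

```text
time_s: 1.1
tool_pos: [0.5155, -0.3105, 0.1504]
tcp_rot: [0.014, -0.015, 0.707, -0.707]
contact_force: [-0.0, -0.0, 1.2]
grip_width: 0.0857
[ 0.51546678 -0.31054999  0.15039011] [ 0.0141769  -0.01524587  0.70722027 -0.70668668] [-0.54  0.45  0.09  1.21 -0.    2.56]
```

View pics/w1.png

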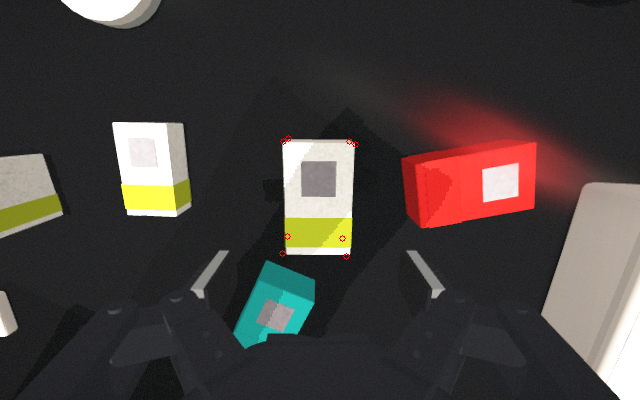

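Wrist view: large carton with top-face corners at about (282,140), (355,140), (352,255), (285,255); predictions match to within a few pixels. Red and turquoise look-alikes are clear of the fingers.

Run:
```python
from h import *
a=np.load("w1.npz");c=(a["K"],a["d"],a["R"],a["t"]);im=cv2.imread("w1.png")
def meas(x0,x1,y0,y1,h,thr=95):
    hsv=cv2.cvtColor(im,cv2.COLOR_BGR2HSV); m=((im.max(2)>thr)&~((hsv[...,0]>75)&(hsv[...,1]>120))).astype(np.uint8)
    M=np.zeros_like(m);M[y0:y1,x0:x1]=m[y0:y1,x0:x1];M=cv2.morphologyEx(M,cv2.MORPH_CLOSE,np.ones((7,7)))
    n,l,st,_=cv2.connectedComponentsWithStats(M);k=1+st[1:,4].argmax();ys,xs=np.where(l==k)
    print(st[k],cv2.minAreaRect((onplane(c,np.c_[xs,ys],h)[:,:2]*1000).astype(np.float32)))
meas(265,375,125,262,.045)
print(onplane(c,[[282,140],[355,140],[352,255],[285,255]],.045).round(4))
print("small top",onplane(c,[[113,123],[168,122],[177,215],[121,213]],.035).round(4))
```

```text
[ 282  139   73  116 8013] ((517.5689697265625, -311.65667724609375), (112.42135620117188, 65.81163787841797), 2.3240487575531006)
[[ 0.5716 -0.2777  0.045 ]
 [ 0.5742 -0.3423  0.045 ]
 [ 0.4617 -0.3483  0.045 ]
 [ 0.459  -0.2811  0.045 ]]
small top [[ 0.5806 -0.121   0.035 ]
 [ 0.5831 -0.1723  0.035 ]
 [ 0.4934 -0.1713  0.035 ]
 [ 0.4932 -0.1144  0.035 ]]
```

```bash
python3 -m handwheel '[{"angular":[0,0,0],"offset":[0.005,-0.005,-0.14],"gripper":100},{"angular":[0,0,0],"offset":[0,0,-0.14],"gripper":100},{"angular":[0,0,0],"offset":[0,0,-0.14],"gripper":100},{"angular":[0,0,0],"offset":[0,0,-0.14],"gripper":100},{"angular":[0,0,0],"offset":[0,0,0],"gripper":100},{"angular":[0,0,0],"offset":[0,0,0],"gripper":0},{"angular":[0,0,0],"offset":[0,0,0],"gripper":0},{"angular":[0,0,0],"offset":[0,0,0],"gripper":0},{"angular":[0,0,0],"offset":[0,0,0],"gripper":0},{"angular":[0,0,0],"offset":[0,0,0],"gripper":0},{"angular":[0,0,0],"offset":[0,0,0],"gripper":0},{"angular":[0,0,0],"offset":[0,0,0],"gripper":0},{"angular":[0,0,0],"offset":[0,0,0],"gripper":0}]'
```

```text
time_s: 2.45
tool_pos: [0.5174, -0.3136, 0.0139]
tcp_rot: [-0.015, 0.013, -0.706, 0.708]
contact_force: [-4.4, -0.8, 11.1]
grip_width: 0.0633
```

```bash
python3 -m handwheel '[{"angular":[0,0,0],"offset":[0,0,0.2],"gripper":0},{"angular":[0,0,0],"offset":[0,0,0.2],"gripper":0},{"angular":[0,0,0],"offset":[0,0,0.2],"gripper":0},{"angular":[0,0,0],"offset":[0,0,0.2],"gripper":0},{"angular":[0,0,0],"offset":[0,0,0],"gripper":0},{"angular":[0,0,0],"offset":[0,0,0],"gripper":0}]'
python3 - <<'E'
from h import *
from scipy.spatial.transform import Rotation as R
q=env.state()["tcp_rot"];M=R.from_quat([*q[1:],q[0]]).as_matrix();print(M.round(3),np.degrees(np.arctan2(M[1,2],M[0,2])))
E
```

```text
time_s: 3.05
tool_pos: [0.5171, -0.3131, 0.2132]
tcp_rot: [-0.015, 0.013, -0.706, 0.708]
contact_force: [-0.2, 0.1, -4.0]
grip_width: 0.0631
[[-0.999  0.003  0.039]
 [-0.04  -0.002 -0.999]
 [-0.003 -1.     0.002]] -87.73644968301237
```

```bash
python3 -m handwheel '[{"angular":[0,0,0],"offset":[-0.0087,0.1763,0],"gripper":0},{"angular":[0,0,0.0434],"offset":[-0.0087,0.1763,0],"gripper":0},{"angular":[0,0,0.0434],"offset":[-0.0087,0.1763,0],"gripper":0},{"angular":[0,0,0.0434],"offset":[-0.0087,0.1763,0],"gripper":0},{"angular":[0,0,0.0434],"offset":[-0.0087,0.1763,0],"gripper":0},{"angular":[0,0,0.0434],"offset":[-0.0087,0.1763,0],"gripper":0},{"angular":[0,0,0.0434],"offset":[-0.0087,0.1763,0],"gripper":0},{"angular":[0,0,0.0434],"offset":[-0.0087,0.1763,0],"gripper":0},{"angular":[0,0,0.0434],"offset":[-0.0087,0.1763,0],"gripper":0},{"angular":[0,0,0.0434],"offset":[-0.0087,0.1763,0],"gripper":0},{"angular":[0,0,0.0434],"offset":[-0.0087,0.1763,0],"gripper":0},{"angular":[0,0,0],"offset":[-0.0087,0.1763,0],"gripper":0},{"angular":[0,0,0],"offset":[-0.0087,0.1763,0],"gripper":0},{"angular":[0,0,0],"offset":[-0.0087,0.1763,0],"gripper":0},{"angular":[-0.0411,0.0069,0],"offset":[0,0,0],"gripper":0},{"angular":[-0.0411,0.0069,0],"offset":[0,0,0],"gripper":0},{"angular":[0,0,0],"offset":[0,0,0],"gripper":0},{"angular":[0,0,0],"offset":[0,0,0],"gripper":0}]'
cat > rf.py <<'E'
from h import *
from scipy.spatial.transform import Rotation as R
a=np.radians(-99.5);O=np.array([.4932,.3425,.03]);c15,s15=np.cos(np.radians(15)),np.sin(np.radians(15))
X=np.array([c15*np.cos(a),c15*np.sin(a),s15]);Z=np.array([-s15*np.cos(a),-s15*np.sin(a),c15]);Y=np.cross(Z,X);W=np.c_[X,Y,Z]
def rep(tgt=None):
    s=env.state();q=s["tcp_rot"];M=W.T@R.from_quat([*q[1:],q[0]]).as_matrix()
    print("tcp in ramp",(W.T@(s["tool_pos"]-O)).round(4),"F",s["contact_force"].round(1),"w",s["grip_width"].round(4),"\n",M.round(3),s["joint_positions"].round(2))
    if tgt is not None: print("world offset share",((O+W@np.array(tgt)-s["tool_pos"])/.25).round(3))
E
python3 -c "
from rf import *
rep([.061,0,.07]); print(Z*.25,Y,X)
cv2.imwrite('pics/t2.png',cv2.resize(env.get_image('side')[230:390,200:400,::-1],None,fx=3.5,fy=3.5,interpolation=cv2.INTER_CUBIC))"
```

```text
time_s: 4.85
tool_pos: [0.4857, 0.3049, 0.2092]
tcp_rot: [-0.382, 0.524, -0.476, 0.594]
contact_force: [0.5, -0.9, -3.6]
grip_width: 0.0631Traceback (most recent call last):
  File "<string>", line 3, in <module>
    rep([.061,0,.07]); print(Z*.25,Y,X)
    ~~~^^^^^^^^^^^^^^
  File "rf.py", line 7, in rep
    print("tcp in ramp",(W.T@(s["tool_pos"]-O)).round(4),"F",s["contact_force"].round(1),"w",s["grip_width"].round(4),"\n",M.round(3),s["joint_positions"].round(2))
                                                                                             ^^^^^^^^^^^^^^^^^^^^^
AttributeError: 'float' object has no attribute 'round'
```

```bash
sed -i 's/s\["grip_width"\].round(4)/s["grip_width"]/' rf.py; python3 -c "
from rf import *
rep([.061,0,.07]); print(Z,Y,X)"
```

```text
tcp in ramp [ 0.0834 -0.0012  0.1632] F [ 0.5 -0.9 -3.6] w 0.0631048173351399 
 [[ 1.     0.     0.   ]
 [-0.    -0.002  1.   ]
 [ 0.    -1.    -0.002]] [ 0.66  0.56  0.39  1.59 -0.18  2.41]
world offset share [ 0.003 -0.011 -0.383]
[0.04271746 0.2552695  0.96592583] [ 9.86285602e-01 -1.65047606e-01 -6.93889390e-18] [-0.15942375 -0.95267873  0.25881905]
```

```bash
python3 -m handwheel '[{"angular":[0,0,0],"offset":[0.001,-0.004,-0.128],"gripper":0},{"angular":[0,0,0],"offset":[0.001,-0.004,-0.128],"gripper":0},{"angular":[0,0,0],"offset":[0.001,-0.004,-0.128],"gripper":0},{"angular":[0,0,0],"offset":[0,0,0],"gripper":0},{"angular":[0,0,0],"offset":[-0.002,-0.013,-0.048],"gripper":0},{"angular":[0,0,0],"offset":[-0.002,-0.013,-0.048],"gripper":0},{"angular":[0,0,0],"offset":[-0.002,-0.013,-0.048],"gripper":0},{"angular":[0,0,0],"offset":[-0.002,-0.013,-0.048],"gripper":0},{"angular":[0,0,0],"offset":[0,0,0],"gripper":0},{"angular":[0,0,0],"offset":[0,0,0],"gripper":0}]'; python3 -c "
from rf import *
rep([.061,0,.014])
cv2.imwrite('pics/t2.png',cv2.resize(env.get_image('side')[230:390,200:400,::-1],None,fx=3.5,fy=3.5,interpolation=cv2.INTER_CUBIC))"
```

```text
time_s: 5.85
tool_pos: [0.4851, 0.2884, 0.0684]
tcp_rot: [-0.382, 0.522, -0.476, 0.595]
contact_force: [0.3, 0.3, -2.9]
grip_width: 0.063
tcp in ramp [0.0628 0.0009 0.0229] F [ 0.3  0.3 -2.9] w 0.06296361659092362 
 [[ 1.    -0.001  0.003]
 [-0.003  0.     1.   ]
 [-0.001 -1.     0.   ]] [ 0.64  0.59  0.08  1.24 -0.18  2.39]
world offset share [-0.004 -0.002 -0.036]
```

View pics/t2.png

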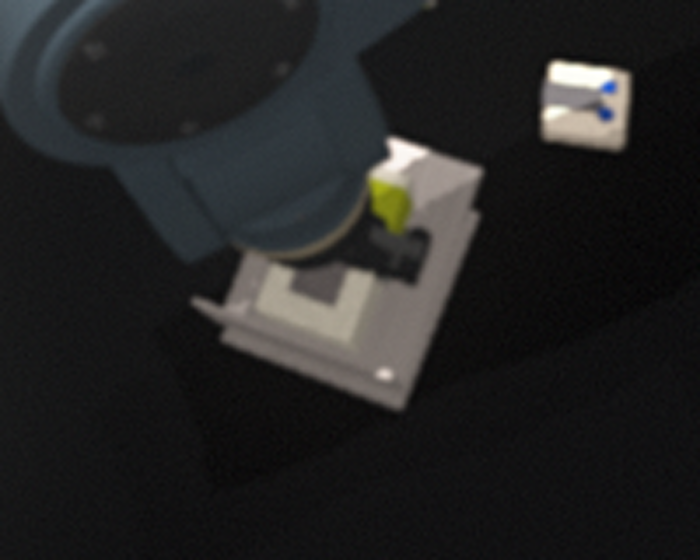

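Side view: carton centred over the plate, clear of the backstop. The force reading shows it is not touching yet; lowering the last 9 mm.

```bash
python3 -m handwheel '[{"angular":[0,0,0],"offset":[-0.001,0,-0.012],"gripper":0},{"angular":[0,0,0],"offset":[-0.001,0,-0.012],"gripper":0},{"angular":[0,0,0],"offset":[0,0,0],"gripper":0},{"angular":[0,0,0],"offset":[-0.001,0,-0.01],"gripper":0},{"angular":[0,0,0],"offset":[0,0,0],"gripper":0},{"angular":[0,0,0],"offset":[0,0,0],"gripper":0}]'; python3 -c "
from rf import *
rep([.061,0,.014])"
```

```text
time_s: 6.5
tool_pos: [0.4842, 0.2886, 0.059]
tcp_rot: [-0.382, 0.523, -0.476, 0.595]
contact_force: [-0.6, 1.2, 1.5]
grip_width: 0.0633
tcp in ramp [ 0.0603 -0.      0.0138] F [-0.6  1.2  1.5] w 0.06332192788461886 
 [[ 1.    -0.     0.002]
 [-0.002  0.     1.   ]
 [-0.    -1.     0.   ]] [ 0.64  0.6   0.06  1.23 -0.18  2.39]
world offset share [-0.    -0.002  0.001]
```

```bash
python3 -m handwheel '[{"angular":[0,0,0],"offset":[0,0,0],"gripper":100},{"angular":[0,0,0],"offset":[0,0,0],"gripper":100},{"angular":[0,0,0],"offset":[0,0,0],"gripper":100},{"angular":[0,0,0],"offset":[0,0,0],"gripper":100},{"angular":[0,0,0],"offset":[0,0,0],"gripper":100},{"angular":[0,0,0],"offset":[0,0,0],"gripper":100},{"angular":[0,0,0],"offset":[0,0,0],"gripper":100},{"angular":[0,0,0],"offset":[0.005,0.031,0.116],"gripper":100},{"angular":[0,0,0],"offset":[0.005,0.031,0.116],"gripper":100},{"angular":[0,0,0],"offset":[0.005,0.031,0.116],"gripper":100},{"angular":[0,0,0],"offset":[0.005,0.031,0.116],"gripper":100},{"angular":[0,0,0],"offset":[0.005,0.031,0.116],"gripper":100},{"angular":[0,0,0],"offset":[0,0,0],"gripper":100},{"angular":[0,0,0],"offset":[0,0,0],"gripper":100}]'; python3 -c "
from rf import *
rep()
c=cam('wrist');v=env.get_image('wrist')[:,:,::-1].copy();cv2.imwrite('w3.png',v)
P=[O+W@np.array([x,y,.045]) for x in(.0053,.1153) for y in(-.032,.032)]+[O+W@np.array([x,y,0]) for x in(0,.15) for y in(-.065,.065)]
for p in proj(c,P): cv2.circle(v,tuple(int(a) for a in p),3,(0,0,255),1)
cv2.imwrite('pics/w3.png',v)"
```

```text
time_s: 7.9
tool_pos: [0.4905, 0.3275, 0.2038]
tcp_rot: [-0.382, 0.523, -0.476, 0.595]
contact_force: [0.5, 0.4, -0.7]
grip_width: 0.0855
tcp in ramp [ 0.0597 -0.0002  0.164 ] F [ 0.5  0.4 -0.7] w 0.08547488491605792 
 [[ 1.    -0.001  0.002]
 [-0.002  0.     1.   ]
 [-0.001 -1.     0.   ]] [ 0.68  0.61  0.45  1.61 -0.17  2.44]
```

View pics/w3.png

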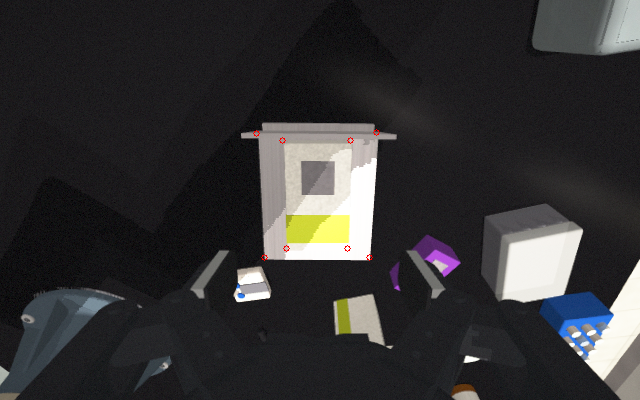

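Wrist view: the large carton lies flat and centred on the plate, with corners at the predicted pixels (282,141) to (347,248) and a gap of a few mm to the backstop. Now the small one.

```bash
python3 -m handwheel '[{"angular":[0.0411,-0.0069,0],"offset":[0.0169,-0.1722,0],"gripper":100},{"angular":[0.0411,-0.0069,0],"offset":[0.0169,-0.1722,0],"gripper":100},{"angular":[0,0,-0.0452],"offset":[0.0169,-0.1722,0],"gripper":100},{"angular":[0,0,-0.0452],"offset":[0.0169,-0.1722,0],"gripper":100},{"angular":[0,0,-0.0452],"offset":[0.0169,-0.1722,0],"gripper":100},{"angular":[0,0,-0.0452],"offset":[0.0169,-0.1722,0],"gripper":100},{"angular":[0,0,-0.0452],"offset":[0.0169,-0.1722,0],"gripper":100},{"angular":[0,0,-0.0452],"offset":[0.0169,-0.1722,0],"gripper":100},{"angular":[0,0,-0.0452],"offset":[0.0169,-0.1722,0],"gripper":100},{"angular":[0,0,-0.0452],"offset":[0.0169,-0.1722,0],"gripper":100},{"angular":[0,0,-0.0452],"offset":[0.0169,-0.1722,0],"gripper":100},{"angular":[0,0,-0.0452],"offset":[0,0,-0.1],"gripper":100},{"angular":[0,0,0],"offset":[0,0,-0.1],"gripper":100},{"angular":[0,0,0],"offset":[0,0,0],"gripper":100},{"angular":[0,0,0],"offset":[0,0,0],"gripper":100}]'; python3 -c "
from rf import *
s=env.state();q=s['tcp_rot'];M=R.from_quat([*q[1:],q[0]]).as_matrix();print(s['tool_pos'],np.degrees(np.arctan2(M[1,2],M[0,2])),M[2].round(3))
c=cam('wrist');im=env.get_image('wrist')[:,:,::-1].copy();v=im.copy()
pp=proj(c,[[x,y,.035] for x in(.492,.582) for y in(-.121,-.171)])
for p in pp: cv2.circle(v,tuple(int(a) for a in p),3,(0,0,255),1)
cv2.imwrite('pics/w4.png',v)
x0,y0=(pp.min(0)-22).astype(int);x1,y1=(pp.max(0)+22).astype(int)
m=np.zeros(im.shape[:2],np.uint8);m[y0:y1,x0:x1]=im.max(2)[y0:y1,x0:x1]>95
m=cv2.morphologyEx(m,cv2.MORPH_CLOSE,np.ones((7,7)));n,l,st,_=cv2.connectedComponentsWithStats(m);k=1+st[1:,4].argmax();ys,xs=np.where(l==k)
print(st[k],cv2.minAreaRect((onplane(c,np.c_[xs,ys],.035)[:,:2]*1000).astype(np.float32)))"
```

```text
time_s: 9.45
tool_pos: [0.5357, -0.1316, 0.154]
tcp_rot: [-0.022, -0.01, 0.709, -0.705]
contact_force: [0.5, 0.1, 0.7]
grip_width: 0.0855
[ 0.53566294 -0.13162888  0.15398013] -90.99569797728671 [ 0.046 -0.999 -0.004]
[ 304  141   55   94 4806] ((538.606201171875, -145.5963897705078), (94.21173858642578, 51.68193435668945), 0.6973244547843933)
```

View pics/w4.png

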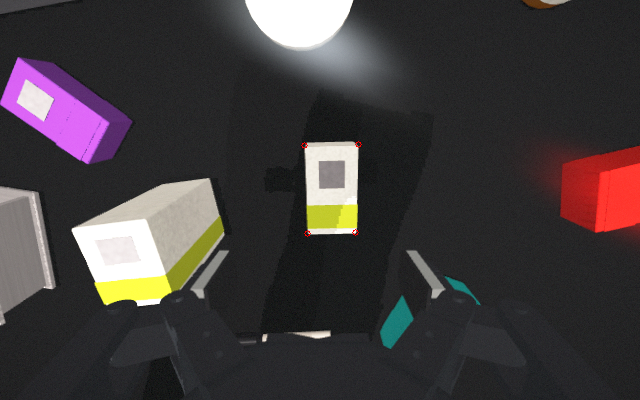

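Wrist view: small carton at (304..358, 143..234), matching predictions; the tall carton stands well left. The fast travel was cut short slightly (y 14 mm short, 2.6° residual tilt), so I correct that first, then descend and grip.

```bash
python3 -m handwheel '[{"angular":[0,-0.0147,0.0055],"offset":[0.008,-0.056,0],"gripper":100},{"angular":[0,0,0],"offset":[0,0,0],"gripper":100},{"angular":[0,0,0],"offset":[0,0,-0.14],"gripper":100},{"angular":[0,0,0],"offset":[0,0,-0.14],"gripper":100},{"angular":[0,0,0],"offset":[0,0,-0.14],"gripper":100},{"angular":[0,0,0],"offset":[0,0,-0.14],"gripper":100},{"angular":[0,0,0],"offset":[0,0,0],"gripper":100},{"angular":[0,0,0],"offset":[0,0,0],"gripper":100}]'; python3 -c "
from rf import *
s=env.state();q=s['tcp_rot'];M=R.from_quat([*q[1:],q[0]]).as_matrix();print(s['tool_pos'],np.degrees(np.arctan2(M[1,2],M[0,2])),M[2].round(3))"
```

```text
time_s: 10.3
tool_pos: [0.5388, -0.1455, 0.0153]
tcp_rot: [0.001, 0.001, 0.709, -0.706]
contact_force: [-0.0, 0.3, 1.2]
grip_width: 0.0855
[ 0.53877422 -0.14553273  0.01530434] -90.01806593075042 [-0.002 -1.    -0.004]
```

Good. Lower 6 mm more, close, lift.

```bash
python3 -m handwheel '[{"angular":[0,0,0],"offset":[-0.003,0,-0.025],"gripper":100},{"angular":[0,0,0],"offset":[0,0,0],"gripper":0},{"angular":[0,0,0],"offset":[0,0,0],"gripper":0},{"angular":[0,0,0],"offset":[0,0,0],"gripper":0},{"angular":[0,0,0],"offset":[0,0,0],"gripper":0},{"angular":[0,0,0],"offset":[0,0,0],"gripper":0},{"angular":[0,0,0],"offset":[0,0,0],"gripper":0},{"angular":[0,0,0],"offset":[0,0,0],"gripper":0},{"angular":[0,0,0],"offset":[0,0,0],"gripper":0},{"angular":[0,0,0],"offset":[0,0,0],"gripper":0}]'
python3 -m handwheel '[{"angular":[0,0,0],"offset":[0,0,0.2],"gripper":0},{"angular":[0,0,0],"offset":[0,0,0.2],"gripper":0},{"angular":[0,0,0],"offset":[0,0,0.2],"gripper":0},{"angular":[0,0,0],"offset":[0,0,0.2],"gripper":0},{"angular":[0,0,0],"offset":[0,0,0],"gripper":0},{"angular":[0,0,0],"offset":[0,0,0],"gripper":0}]'
```

```text
time_s: 11.3
tool_pos: [0.5382, -0.146, 0.0089]
tcp_rot: [0.001, 0.001, 0.709, -0.706]
contact_force: [-2.5, 0.6, 8.8]
grip_width: 0.0489
time_s: 11.9
tool_pos: [0.5382, -0.146, 0.2089]
tcp_rot: [0.001, 0.002, 0.708, -0.706]
contact_force: [-0.2, -0.4, -2.7]
grip_width: 0.0488
```

```bash
python3 -m handwheel '[{"angular":[0,0,0],"offset":[-0.016,0.1572,0],"gripper":0},{"angular":[0,0,0.0447],"offset":[-0.016,0.1572,0],"gripper":0},{"angular":[0,0,0.0447],"offset":[-0.016,0.1572,0],"gripper":0},{"angular":[0,0,0.0447],"offset":[-0.016,0.1572,0],"gripper":0},{"angular":[0,0,0.0447],"offset":[-0.016,0.1572,0],"gripper":0},{"angular":[0,0,0.0447],"offset":[-0.016,0.1572,0],"gripper":0},{"angular":[0,0,0.0447],"offset":[-0.016,0.1572,0],"gripper":0},{"angular":[0,0,0.0447],"offset":[-0.016,0.1572,0],"gripper":0},{"angular":[0,0,0.0447],"offset":[-0.016,0.1572,0],"gripper":0},{"angular":[0,0,0.0447],"offset":[-0.016,0.1572,0],"gripper":0},{"angular":[0,0,0.0447],"offset":[-0.016,0.1572,0],"gripper":0},{"angular":[0,0,0],"offset":[-0.016,0.1572,0],"gripper":0},{"angular":[-0.0411,0.0069,0],"offset":[0,0,0],"gripper":0},{"angular":[-0.0411,0.0069,0],"offset":[0,0,0],"gripper":0},{"angular":[0,0,0],"offset":[0,0,0],"gripper":0},{"angular":[0,0,0],"offset":[0,0,0],"gripper":0}]'; python3 -c "
from rf import *
rep([.05,0,.08])"
```

```text
time_s: 13.5
tool_pos: [0.4893, 0.3262, 0.2053]
tcp_rot: [-0.381, 0.524, -0.478, 0.593]
contact_force: [-0.0, 0.5, -1.2]
grip_width: 0.0486
tcp in ramp [ 0.0615 -0.0012  0.165 ] F [-0.   0.5 -1.2] w 0.04860284439414411 
 [[ 1.    -0.001 -0.   ]
 [ 0.    -0.007  1.   ]
 [-0.001 -1.    -0.007]] [ 0.68  0.61  0.45  1.62 -0.17  2.43]
world offset share [-0.003 -0.044 -0.34 ]
```

```bash
python3 -m handwheel '[{"angular":[0,0,0],"offset":[-0.001,-0.011,-0.085],"gripper":0},{"angular":[0,0,0],"offset":[-0.001,-0.011,-0.085],"gripper":0},{"angular":[0,0,0],"offset":[-0.001,-0.011,-0.085],"gripper":0},{"angular":[0,0,0],"offset":[-0.001,-0.011,-0.085],"gripper":0},{"angular":[0,0,0],"offset":[0,0,0],"gripper":0},{"angular":[0,0,0],"offset":[-0.0015,-0.009,-0.035],"gripper":0},{"angular":[0,0,0],"offset":[-0.0015,-0.009,-0.035],"gripper":0},{"angular":[0,0,0],"offset":[0,0,0],"gripper":0},{"angular":[0,0,0],"offset":[0,0,0],"gripper":0}]'; python3 -c "
from rf import *
rep([.05,0,.055])"
```

```text
time_s: 14.4
tool_pos: [0.488, 0.3103, 0.1057]
tcp_rot: [-0.382, 0.523, -0.478, 0.594]
contact_force: [0.9, 0.5, -1.6]
grip_width: 0.0487
tcp in ramp [0.0511 0.0002 0.0647] F [ 0.9  0.5 -1.6] w 0.0486965271337523 
 [[ 1.    -0.003  0.001]
 [-0.001 -0.004  1.   ]
 [-0.003 -1.    -0.004]] [ 0.66  0.6   0.2   1.36 -0.17  2.42]
world offset share [-0.002 -0.006 -0.039]
```

```bash
python3 -m handwheel '[{"angular":[0,0,0],"offset":[-0.001,-0.002,-0.013],"gripper":0},{"angular":[0,0,0],"offset":[-0.001,-0.002,-0.013],"gripper":0},{"angular":[0,0,0],"offset":[0,-0.002,-0.013],"gripper":0},{"angular":[0,0,0],"offset":[0,0,0],"gripper":0},{"angular":[0,0,0],"offset":[0,0,0],"gripper":0}]'; python3 -c "
from rf import *
rep([.05,0,.053])"
```

```text
time_s: 14.9
tool_pos: [0.4874, 0.3088, 0.0956]
tcp_rot: [-0.382, 0.523, -0.478, 0.594]
contact_force: [0.1, -0.5, -1.7]
grip_width: 0.0489
tcp in ramp [ 0.05   -0.0002  0.0545] F [ 0.1 -0.5 -1.7] w 0.0488738408153814 
 [[ 1.    -0.002  0.001]
 [-0.001 -0.005  1.   ]
 [-0.002 -1.    -0.005]] [ 0.66  0.61  0.17  1.33 -0.17  2.41]
world offset share [ 0.001 -0.002 -0.006]
```

Barely touching, if at all; 1.5 mm more and check.

```bash
python3 -m handwheel '[{"angular":[0,0,0],"offset":[0,-0.001,-0.006],"gripper":0},{"angular":[0,0,0],"offset":[0,0,0],"gripper":0},{"angular":[0,0,0],"offset":[0,0,0],"gripper":0}]'; python3 -c "
from rf import *
rep()"
```

```text
time_s: 15.2
tool_pos: [0.4875, 0.3088, 0.095]
tcp_rot: [-0.382, 0.523, -0.478, 0.594]
contact_force: [-2.5, -0.7, 9.0]
grip_width: 0.0494
tcp in ramp [ 0.0499 -0.0001  0.0539] F [-2.5 -0.7  9. ] w 0.04938511490501287 
 [[ 1.    -0.003  0.001]
 [-0.001 -0.004  1.   ]
 [-0.003 -1.    -0.004]] [ 0.66  0.61  0.17  1.33 -0.17  2.41]
```

Contact made (9 N). Release and retract along the normal.

```bash
python3 -m handwheel '[{"angular":[0,0,0],"offset":[0,0,0],"gripper":100},{"angular":[0,0,0],"offset":[0,0,0],"gripper":100},{"angular":[0,0,0],"offset":[0,0,0],"gripper":100},{"angular":[0,0,0],"offset":[0,0,0],"gripper":100},{"angular":[0,0,0],"offset":[0,0,0],"gripper":100},{"angular":[0,0,0],"offset":[0,0,0],"gripper":100},{"angular":[0,0,0],"offset":[0,0,0],"gripper":100},{"angular":[0,0,0],"offset":[0.005,0.031,0.116],"gripper":100},{"angular":[0,0,0],"offset":[0.005,0.031,0.116],"gripper":100},{"angular":[0,0,0],"offset":[0.005,0.031,0.116],"gripper":100},{"angular":[0,0,0],"offset":[0.005,0.031,0.116],"gripper":100},{"angular":[0,0,0],"offset":[0.005,0.031,0.116],"gripper":100},{"angular":[0,0,0],"offset":[0,0,0],"gripper":100},{"angular":[0,0,0],"offset":[0,0,0],"gripper":100}]'; python3 -c "
from rf import *
rep()
c=cam('wrist');v=env.get_image('wrist')[:,:,::-1].copy()
P=[O+W@np.array([x,y,.08]) for x in(.005,.095) for y in(-.025,.025)]+[O+W@np.array([x,y,.045]) for x in(.1153,) for y in(-.032,.032)]
for p in proj(c,P): cv2.circle(v,tuple(int(a) for a in p),2,(0,0,255),1)
s=env.get_image('side')[170:370,230:360,::-1]
a=cv2.resize(v[90:270,220:420],None,fx=2,fy=2,interpolation=cv2.INTER_CUBIC)
b=cv2.resize(s,None,fx=2.7,fy=2.7,interpolation=cv2.INTER_CUBIC)
o=np.zeros((540,760,3),np.uint8);o[:360,:400]=a;o[:b.shape[0],405:405+b.shape[1]]=b
cv2.imwrite('pics/f.png',o)"
```

```text
time_s: 16.6
tool_pos: [0.4939, 0.3476, 0.239]
tcp_rot: [-0.382, 0.523, -0.478, 0.594]
contact_force: [0.3, 0.1, -1.4]
grip_width: 0.0852
tcp in ramp [ 4.910e-02 -1.000e-04  2.033e-01] F [ 0.3  0.1 -1.4] w 0.0852210271551002 
 [[ 1.    -0.003  0.001]
 [-0.001 -0.004  1.   ]
 [-0.003 -1.    -0.004]] [ 0.7   0.66  0.62  1.74 -0.16  2.45]
```

View pics/f.png

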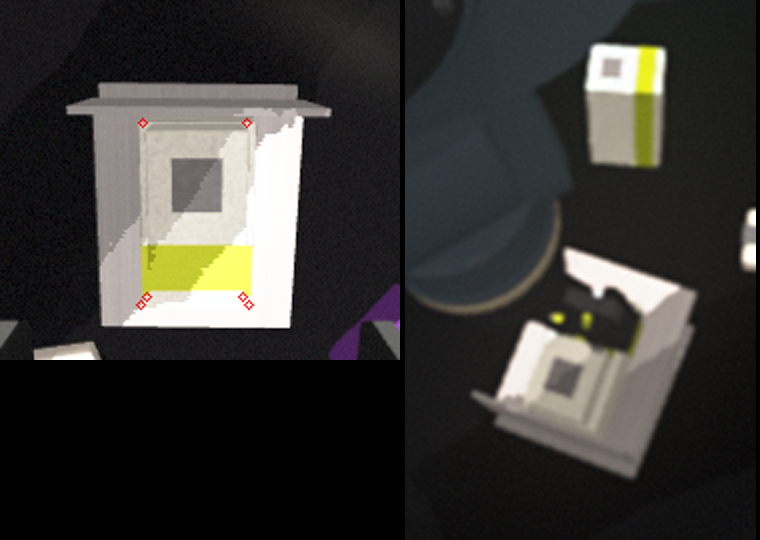

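Both cartons sit at the predicted pixels (small one's top face about 142–249 across, its upper edge about 125), stacked and flat. The tall carton is upright where it was.

```bash
python3 -c "
from workcell import env
print(env.job_done())"
```

```text
the job is handed in; nothing more can be done
None
```

Both cartons are on the rack and the job was handed in at about 16.7 s of the 54 s allowed. The hand-in gives no verdict.

- **Large carton:** I set it flat on the slope. From the arm's pose at release, its centre is at about x = 0.060 m in the ramp frame, mid-width, roughly 5 mm from the backstop.
- **Small carton:** I set it flat on top of the large one, at about x = 0.050 m, mid-width. Contact force when setting it down was 9 N.
- **Final checks:** In the last wrist picture the small carton's top face lies within about 2 mm of where I predicted it. The last side picture shows the tall carton still upright; I judged its position by eye, not by measurement. The gripper is open and about 0.2 m from the plate, touching nothing.
- **What disagreed:** One fast travel stopped 14 mm short with 2.6° of leftover tilt; I corrected this before the second grasp. No other check failed.

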